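Switch the galley water to the blue tank

TASK

Switch the camper's water over to the blue tank: push the selector's black arm round with a fingertip until it points squarely at the blue port, then press the green pump button right down and let it come up again. Only push the arm from its side, never pinch it or lift the handle, do not press the pump button before the arm points at blue, and leave the crockery, jars and other things where they are.

Things in the scene. Friction and masses are not known exactly. Their poses are not given: they have to be found in the camera images.
- selector: water selector: fixed aluminium plate 230 x 300 mm, 14 mm thick, yaw within 20 degrees. Origin on the counter, under the handle's axis (z up); the plate reaches 160 mm towards its -x (robot side, where the ports stand), 70 mm towards +x, 150 mm either way in y. A steel pipe (top 38 mm above the counter) crosses it 45 mm to the +x of the axis
- axis (a point): point on the handle's vertical axis, 45 mm above the counter. The handle is a black disc 90 mm across, its top 54 mm above the counter (a 24 mm brass cap on the axis 58 mm), with one straight arm sticking out of it
- handle (a joint): angle of the handle, rad, counter-clockwise from above positive: at 0 the arm points along the selector's -x; stops at -1.45 and 1.45. It turns stiffly (0.10 N m, about 1.2 N at the middle of the free arm), has no clicks or spring, and stays where it is left
- mid_arm (a point): centre of the arm, 85 mm out from the axis, 45 mm above the counter. The arm is a black bar, 18 mm wide and 22 mm tall (34 to 56 mm above the counter, open below it down to the plate), free from the disc's edge at 45 mm to its end at 105 mm from the axis
- aim (a point): imaginary point straight ahead of the arm, 125 mm out from the axis (20 mm past the arm's end): it lies over the centre of a port when the arm points squarely at that port
- flank_left: one half of the arm, 9 mm wide, glued to the other; carrying the flank on the selector's -y side when the joint is 0 (pushing on it turns the arm clockwise seen from above, towards smaller joint values). Origin on the axis at counter height
- flank_right: the other half of the arm, carrying the flank on the selector's +y side when the joint is 0 (pushing on it turns the arm counter-clockwise, towards larger joint values). Origin on the axis at counter height
- spindle (a joint): how far the handle has been lifted, m: 0 is down. The handle is a push fit and comes up when it is pulled upward by about 3.5 N
- port_blue: blue port, a fixed upright plug 32 mm across and 22 mm tall standing on the plate 125 mm from the handle's axis; origin at the centre of its underside, 14 mm above the counter. Three ports stand 68 degrees apart round the axis; which colour stands where varies
- port_yellow: yellow port, a fixed upright plug 32 mm across and 22 mm tall standing on the plate 125 mm from the handle's axis; origin at the centre of its underside, 14 mm above the counter. Three ports stand 68 degrees apart round the axis; which colour stands where varies
- port_red: red port, a fixed upright plug 32 mm across and 22 mm tall standing on the plate 125 mm from the handle's axis; origin at the centre of its underside, 14 mm above the counter. Three ports stand 68 degrees apart round the axis; which colour stands where varies
- pump (a joint): travel of the pump button, m: 0 is up, 0.006 fully down. It is sprung: 5 N pushes it fully down and it comes up by itself
- pump_top (a point): centre of the top face of the green round pump button, 36 mm across, in a grey housing fixed on the counter at the right of the selector; it is pressed straight down
- spice_jar: small amber jar with brass cap, 42 mm across, 60 mm tall; loose, to be left alone; origin at the centre of its underside
- mug: blue mug, 80 mm across, 85 mm tall, one handle; loose, to be left alone; origin at the centre of its underside
- tea_tin: copper-coloured tin, 64 mm across, 75 mm tall; loose, to be left alone; origin at the centre of its underside
- bowl: white bowl, 110 mm across, 45 mm tall; loose, to be left alone; origin at the centre of its underside
- spoon: spoon with wooden handle, 200 mm long, lying flat; loose, to be left alone; origin at the centre of its underside
- oil_bottle: green bottle, 60 mm across, 190 mm tall; loose, to be left alone; origin at the centre of its underside

How it is judged:
On the way, in this order (a step that is already met when the one before it is completed fails the run):
1. the arm points at the blue port (the point ahead of it within 14 mm, 6 degrees, of the port's centre) and has stopped (horizontal distance between aim and port_blue below 0.014 m and velocity of joint handle between -0.05 and 0.05 rad/s), for 0.2 s.
2. the pump button is pressed down (at least 4.5 mm of its 6 mm) (value of joint pump above 0.0045 m), for 0.05 s.
At the end, for the whole second after the job is handed in: The arm points at the blue port (the point 125 mm out along it lies within 16 mm, about 7 degrees, of the port's centre), the pump button has come back up (less than 1.5 mm down), the handle is fully down on its spindle (within 3 mm), and every loose thing is within 20 mm of where it stood (horizontal distance between aim and port_blue below 0.016 m and value of joint pump below 0.0015 m and value of joint spindle below 0.003 m and distance of each of spice_jar, mug, tea_tin, bowl, spoon, oil_bottle from where it was at the start of the episode below 0.02 m); the robot touches nothing.
It fails at once if the handle is lifted on its spindle (more than 5 mm) (value of joint spindle above 0.005 m).
It fails at once if the arm is pinched (the fingers press on both of its flanks at once, over 2 N each) (contact force between the fingers and flank_left above 2 N and contact force between the fingers and flank_right above 2 N).
It fails at once if the pump button is pressed (more than 3 mm) while the arm does not point at the blue port (value of joint pump above 0.003 m and not (horizontal distance between aim and port_blue below 0.016 m)).
It fails at once if a loose thing (jar, mug, tin, bowl, spoon or bottle) is moved or lifted (more than 20 mm) (distance of any of spice_jar, mug, tea_tin, bowl, spoon, oil_bottle from where it was at the start of the episode above 0.02 m).
It also fails if it takes over 48 s, if anything falls off the work surface, if the arm or the gripper's body presses on something with over 40 N, if the wrist force passes 120 N, or if a joint passes its speed limit or range.

ROBOT

A 6-joint arm with a two-finger parallel gripper is mounted at the origin on the work surface. World frame = base frame: x ahead of the robot, y to its left, z up, the work surface at z = 0. Lengths are in m, angles in rad, forces in N, time in s.
With the tool pointing down it reaches from about 0.25 to 0.775 m from the base axis. Payload 4 kg.
Tool frame: the origin (TCP) lies midway between the tips of the shut fingers; the grasp point (between the pads) lies 19 mm behind it; z points along the fingers, y is the line along which they close (so a half turn about z gives the same grasp; the last joint's range is limited). The gripper opens to 94 mm and grips with 3 to 60 N. Pads are 16 mm wide; open, the fingers measure 119 mm over their backs; the gripper's body (75 mm by 177 mm) begins 78 mm behind the grasp point.
Start: joints at [-1.355, 0.087, 1.371, -0, 1.684, -0.103], TCP at [0.172, -0.522, 0.206] pointing down, gripper open.
Joint ranges: [-3.1, 3.1], [-0.76, 2.03], [0.27, 2.55], [-1.08, 4.22], [0.17, 2.65], [-2.57, 2.57]. Speed limits (rad/s): [2.79, 2.79, 3.14, 3.14, 3.14, 3.14].

INTERFACE

Orientations are given as [roll, pitch, yaw] about the fixed x, y, z axes, in that order (R = Rz(yaw) Ry(pitch) Rx(roll)).
In Python, from bench import sensors, eyes, job gives the robot as it stands.
- The arm moves only by the tool arm_command, never from a script. Its argument "series" is a list of rows, each a list of 7 numbers: the opening, from 0 (shut) to 1 (fully open), then the shift along the tool's x, y, z in cm, then the turn, a rotation vector about the tool's x, y, z in rad. In form: [[fingers, dx, dy, dz, wx, wy, wz], ...]. A call has 1 to 20 rows; each row shifts and turns the commanded pose from where the row before left it, along the tool's axes as they then stand; what a row does not reach is not made up. A row lasts 1/10 s, in which the tool goes at most 50 mm and 8.59 degrees, less where a joint would pass 70% of its speed; a pose out of reach is approached as far as the arm can. A call with a gripper value outside its range is refused whole. The fingers move at their own pace and stop on an object; the grip force is fixed at half the most. Time passes only in rows, so rows that do not move let the fingers close. It gives the time, the measured TCP pose, the force and the opening at its end, in the units of the state.
- sensors.get_obs(): the state, without advancing time (a new reading comes with each control period).
- eyes.snapshot(name): name is "side" or "top"; returns the picture (480x640x3 uint8, blue, green, red); there is no depth.
- eyes.get_calibration(name): a dict with "mtx" (3x3 intrinsics, pixels), "R" (3x3) and "t" (3): a world point X has camera coordinates R X + t. Camera axes: x right, y down, z forward; pixel columns grow to the right and rows downward; lengths in m; the calibration is good to about 2 mm. A picture is of the moment at which its call begins. get_calibration takes no time and is no camera call.
- job.close_job(): hands the job in, once; it reports no verdict.
The state is a dict: "time": time; "joint_positions": joint angles; "qvel": joint speeds; "joint_torque": joint torques, N m; "tool_pos": TCP position; "ee_rot": TCP orientation; "wrist_force": force on the tool from outside, world axes, zero at the start; "wrist_torque": the same for the moment, N m; "width": finger opening in m.
Only numpy, scipy, OpenCV 4.12 (cv2) and the standard library are available. Lean on these libraries where they do the work, as an engineer would, in place of code of your own. Each camera call takes 0.05 s, during which the arm holds its last target. There are 200 camera calls.

## Working session

There is one attempt and no reset: what is moved stays moved. The work goes in short steps, Python scripts to look and compute and a tool call to move; the robot and the scene stay as the last step left them, time stands still between calls to the robot, and variables do not carry over. Pictures are saved under pics/ and viewed, on a budget of 10 in all, crops included, one or two more only if the job needs it, and the job is handed in when it is done.

Besides the shell and the picture viewer there is one more tool, called after "Call:" as name([rows], argument=value, ...), one row to a line, values as JSON. arm_command: Moves the arm, as the interface text tells. Its arguments: {"type":"object","properties":{"series":{"type":"array","items":{"type":"array","items":{"type":"number"}}}},"required":["series"]}

```bash
mkdir -p pics; python3 - <<'E'
from bench import sensors, eyes
import cv2
o=sensors.get_obs();print(o)
for n in("top","side"):
    cv2.imwrite(f"pics/{n}0.png",eyes.snapshot(n));print(n,eyes.get_calibration(n))
E
```

```text
{'time': 0.0, 'joint_positions': array([-1.35509319e+00,  8.79809808e-02,  1.37227398e+00,  3.35804894e-05,
        1.68358468e+00, -1.03110599e-01]), 'qvel': array([-0.00033388, -0.00153131, -0.00051754,  0.00097268, -0.00029404,
       -0.00089771]), 'joint_torque': array([-4.39712567e-04, -3.40185535e+01, -3.02422929e+01,  7.17075798e-02,
        3.29377642e-02, -1.70802000e-04]), 'tool_pos': array([ 0.17227447, -0.52174109,  0.20427998]), 'ee_rot': array([-3.13936104e+00, -2.64475519e-04,  3.18817186e-01]), 'wrist_force': array([ 0.24127351,  0.24396023, -0.14279457]), 'wrist_torque': array([ 0.03143624, -0.03589469,  0.01688334]), 'width': 0.09389941796705696}
top {'mtx': array([[454.04768938,   0.        , 324.11922029],
       [  0.        , 454.04768938, 242.44665235],
       [  0.        ,   0.        ,   1.        ]]), 'R': array([[ 0.00215411, -0.99995233, -0.00952336],
       [-0.99699085, -0.00140957, -0.07750655],
       [ 0.07748943,  0.00966166, -0.99694636]]), 't': array([0.04200826, 0.51636229, 0.96001766])}
side {'mtx': array([[447.89058233,   0.        , 319.29625781],
       [  0.        , 447.89058233, 239.37587523],
       [  0.        ,   0.        ,   1.        ]]), 'R': array([[-0.93278074, -0.36041318, -0.00473712],
       [-0.18497198,  0.48992086, -0.8519172 ],
       [ 0.309363  , -0.79377572, -0.52365508]]), 't': array([0.49449518, 0.13202315, 0.83605564])}
```

View pics/top0.png

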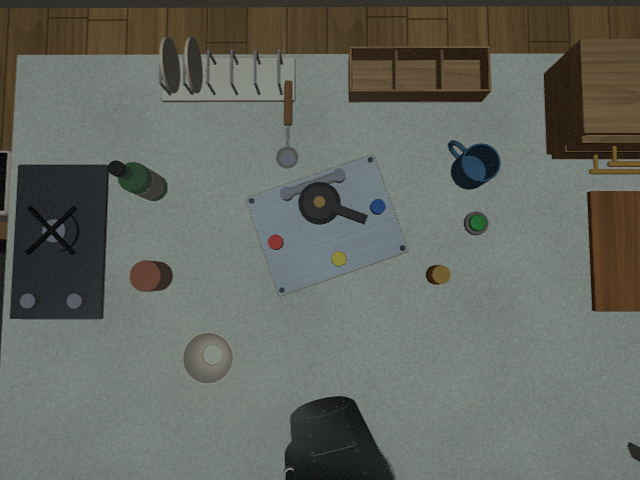

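View pics/side0.png

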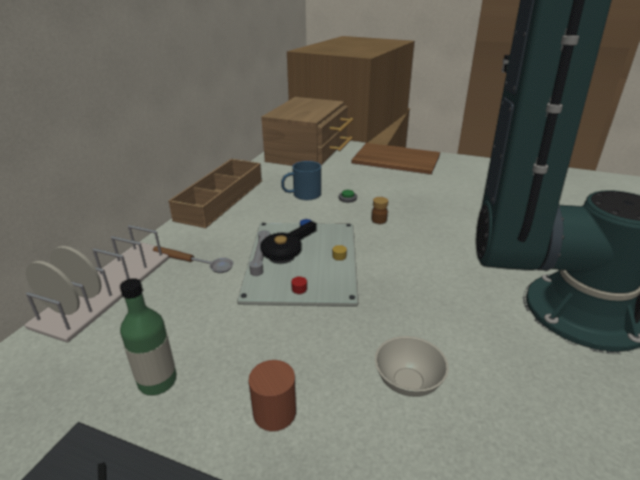

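The top view shows the red port at (276,242), yellow at (339,259) and blue at (377,207). The handle cap is at (319,202), the arm's end at (366,219) and the pump at (478,223). The arm has to turn counter-clockwise a little, so I'll push it from the robot's side.

```bash
cat > h.py <<'E'
from bench import sensors, eyes
import cv2, numpy as np
C={n:eyes.get_calibration(n) for n in("top","side")}
def ray(n,p):
    c=C[n];R=c["R"];o=-R.T@c["t"];d=R.T@np.linalg.solve(c["mtx"],[p[0],p[1],1.]);return o,d
def plane(n,p,z):
    o,d=ray(n,p);return (o+d*(z-o[2])/d[2])
def tri(p,q):
    o,d=ray("top",p);a,b=ray("side",q)
    s=np.linalg.lstsq(np.c_[d,-b],a-o,rcond=None)[0];P,Q=o+s[0]*d,a+s[1]*b
    return (P+Q)/2,np.linalg.norm(P-Q)
def blob(im,lo,hi,box):
    x0,y0,x1,y1=box;m=cv2.inRange(cv2.cvtColor(im,cv2.COLOR_BGR2HSV)[y0:y1,x0:x1],lo,hi)
    k,l,s,c=cv2.connectedComponentsWithStats(m);i=1+np.argmax(s[1:,4])
    return c[i]+[x0,y0],s[i,4],np.argwhere(l==i)[:,::-1]+[x0,y0]
def scene(im,show=True):
    r={}
    for n,lo,hi,b,z in(("blue",(105,150,60),(130,255,255),(355,190,400,225),.036),("yellow",(20,120,80),(35,255,255),(320,245,360,275),.036),("red",(0,150,60),(8,255,255),(260,228,295,258),.036),("cap",(10,80,60),(30,255,255),(300,185,335,220),.058),("pump",(50,100,50),(85,255,255),(460,205,500,240),.03),("jar",(10,90,60),(30,255,255),(420,260,455,290),.06)):
        try:c,a,_=blob(im,lo,hi,b);r[n]=plane("top",c,z);show and print(n,c.round(1),a,r[n].round(4))
        except Exception as e:print(n,"none")
    try:
        _,a,px=blob(im,(0,0,0),(180,255,62),(290,175,385,235))
        P=np.array([plane("top",p,.056)[:2] for p in px]);v=P-r["cap"][:2];d=np.hypot(*v.T)
        w=v[(d>.055)&(d<.112)];u=w.mean(0);r["arm"]=np.arctan2(u[1],u[0]);w2=r["blue"][:2]-r["cap"][:2]
        r["tgt"]=np.arctan2(w2[1],w2[0]);print("arm",a,len(w),d.max(),np.degrees(r["arm"]),"target",np.degrees(r["tgt"]),np.hypot(*w2))
    except Exception as e:print("arm",e)
    return r
E
python3 - <<'E'
from h import *
im=cv2.imread("pics/top0.png");r=scene(im)
s=cv2.imread("pics/side0.png")
c,a,_=blob(s,(50,80,40),(85,255,255),(330,182,365,207));t=blob(im,(50,100,50),(85,255,255),(460,205,500,240))[0]
print(c,a,tri(t,c))
cap=r["cap"]
for n in("red","yellow","blue"):
    w=(r[n]-cap)[:2];print(n,np.degrees(np.arctan2(w[1],w[0])),np.hypot(*w))
E
```

```text
blue [377.3 205.9] 153 [ 0.5934 -0.0707  0.036 ]
yellow [338.5 258.3] 160 [0.4815 0.0122 0.036 ]
red [275.1 241.5] 149 [0.5169 0.147  0.036 ]
cap [318.9 201.4] 108 [0.5994 0.0537 0.058 ]
pump [477.5 222.2] 206 [ 0.5594 -0.285   0.03  ]
jar [440.5 274.3] 269 [ 0.4479 -0.1967  0.06  ]
arm 1550 227 0.10381343495831355 -111.35485088330927 target -92.7584468624117 0.12448971032303847
[347.5        193.26470588] 68 (array([ 0.56018714, -0.29016516,  0.01537794]), np.float64(0.002171383902131366))
red 131.45793946897965 0.12457616089798962
yellow -160.63559921738607 0.1249641010788915
blue -92.7584468624117 0.12448971032303847
```

Call:
arm_command([
  [0,1.5,-1.15,0,0,0,0],
  [0,3.1,-2.35,0,0,0,0],
  [0,3.1,-2.35,0,0,0,0],
  [0,3.1,-2.35,0,0,0,0],
  [0,3.1,-2.35,0,0,0,0],
  [0,3.1,-2.35,0,0,0,0],
  [0,3.1,-2.35,0,0,0,0],
  [0,3.1,-2.35,0,0,0,0],
  [0,3.1,-2.35,0,0,0,0],
  [0,3.1,-2.35,0,0,0,0],
  [0,3.1,-2.35,0,0,0,0],
  [0,3.1,-2.35,0,0,0,0],
  [0,3.1,-2.35,0,0,0,0],
  [0,3.1,-2.35,0,0,0,0],
  [0,3.1,-2.35,0,0,0,0],
  [0,3.1,-2.35,0,0,0,0],
  [0,2.0,-1.5,0,0,0,0.122],
  [0,0,0,0,0,0,0.122],
  [0,0,0,0,0,0,0.122],
  [0,0,0,0,0,0,0],
])

```text
time: 2.1
tool_pos: [0.5277, -0.0043, 0.2052]
ee_rot: [-3.141, 0.001, -0.045]
wrist_force: [-0.0, 0.2, 0.1]
width: 0.0006
```

Call:
arm_command([
  [0,0,0,2,0,0,0],
  [0,0,0,3,0,0,0],
  [0,0,0,3,0,0,0],
  [0,0,0,3,0,0,0],
  [0,0,0,2.5,0,0,0],
  [0,0,0,2,0,0,0],
  [0,0,0,1,0,0,0],
  [0,0,0,0,0,0,0],
  [0,0,0,0,0,0,0],
])

```text
time: 3.0
tool_pos: [0.5289, -0.0056, 0.0414]
ee_rot: [3.142, -0.001, -0.046]
wrist_force: [0.2, -0.4, 0.4]
width: 0.0008
```

```bash
python3 - <<'E'
from h import *
t=eyes.snapshot("top");s=eyes.snapshot("side");a=cv2.resize(t[150:290,240:420],None,fx=2.2,fy=2.2,interpolation=2);b=cv2.resize(s[200:340,230:410],None,fx=2.2,fy=2.2,interpolation=2)
cv2.imwrite("pics/c1.png",np.hstack([a,b]));print(sensors.get_obs()["tool_pos"])
E
```

```text
[ 0.52952871 -0.00578175  0.04213804]
```

View pics/c1.png

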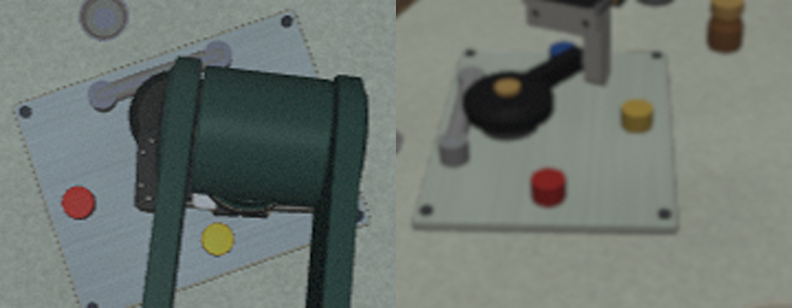

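The side view shows the fingertip beside the arm near its outer end, on the yellow side. The wrist hides the top view.

Call:
arm_command([
  [0,0.5,0.2,0,0,0,0],
  [0,0.5,0.2,0,0,0,0],
  [0,0.5,0.2,0,0,0,0],
  [0,0.4,0.2,0,0,0,0],
  [0,0.4,0.2,0,0,0,0],
  [0,0.4,0.2,0,0,0,0],
  [0,0.4,0.2,0,0,0,0],
  [0,0.4,0.2,0,0,0,0],
  [0,0.4,0.1,0,0,0,0],
  [0,0.3,0,0,0,0,0],
  [0,0.2,0,0,0,0,0],
  [0,0.1,0,0,0,0,0],
  [0,0,0,0,0,0,0],
  [0,0,0,0,0,0,0],
])

```text
time: 4.5
tool_pos: [0.5726, -0.0248, 0.0405]
ee_rot: [3.142, -0.0, -0.047]
wrist_force: [-0.4, -0.1, 0.1]
width: 0.0003
```

```bash
python3 - <<'E'
from h import *
s=eyes.snapshot("side");cv2.imwrite("pics/c2.png",cv2.resize(s[200:320,230:390],None,fx=4,fy=4,interpolation=2));print(sensors.get_obs()["tool_pos"])
E
```

```text
[ 0.57263173 -0.02478461  0.04052279]
```

View pics/c2.png

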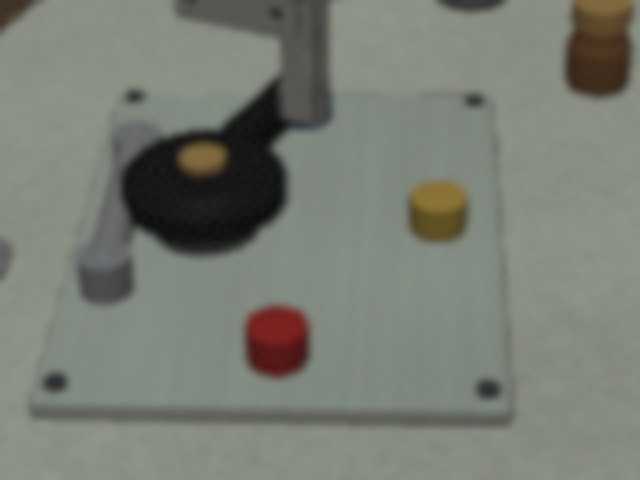

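The arm has turned most of the way and the blue port is hidden behind the finger. About 6 mm of push remain. After that I'll back off and lift to check.

Call:
arm_command([
  [0,0.2,0,0,0,0,0],
  [0,0.2,0,0,0,0,0],
  [0,0.1,0,0,0,0,0],
  [0,0.1,0,0,0,0,0],
  [0,0,0,0,0,0,0],
  [0,0,0,0,0,0,0],
  [0,-0.5,0,0,0,0,0],
  [0,-1.5,0,0,0,0,0],
  [0,-1,0,0,0,0,0],
  [0,0,0,-2,0,0,0],
  [0,0,0,-4,0,0,0],
  [0,-2,0,-4,0,0,0],
  [0,-4,0,-3,0,0,0],
  [0,-4,0,-2,0,0,0],
  [0,-4,0,0,0,0,0],
  [0,-4,0,0,0,0,0],
  [0,-2,0,0,0,0,0],
  [0,0,0,0,0,0,0],
])

```text
time: 6.35
tool_pos: [0.3474, -0.0138, 0.1911]
ee_rot: [3.141, -0.003, -0.047]
wrist_force: [-0.1, -0.2, 0.4]
width: 0.0004
```

```bash
python3 - <<'E'
from h import *
t=eyes.snapshot("top");scene(t)
cv2.imwrite("pics/c3.png",cv2.resize(t[140:300,240:500],None,fx=3,fy=3,interpolation=2));print(sensors.get_obs()["tool_pos"],sensors.get_obs()["ee_rot"])
E
```

```text
blue [377.3 206. ] 153 [ 0.5932 -0.0707  0.036 ]
yellow [338.5 258.3] 160 [0.4815 0.0122 0.036 ]
red [275.1 241.5] 153 [0.5168 0.1471 0.036 ]
cap [318.9 201.4] 109 [0.5995 0.0538 0.058 ]
pump [477.5 222.2] 209 [ 0.5593 -0.2849  0.03  ]
jar [440.  274.3] 283 [ 0.4478 -0.1957  0.06  ]
arm 1542 230 0.10548025259120301 -92.58646579170652 target -92.87358491382577 0.12457579409861529
[ 0.34864633 -0.01401918  0.19099249] [ 3.14149086 -0.0034299  -0.04727569]
```

View pics/c3.png

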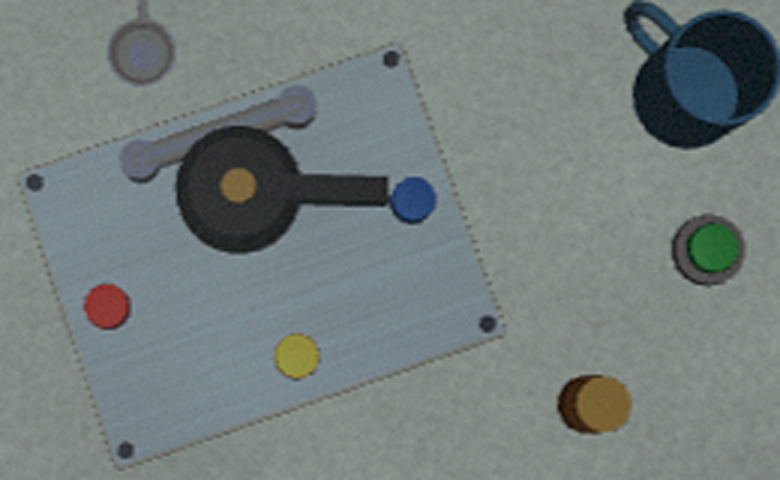

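The top view shows the arm pointing at blue: measured -92.6° against a target of -92.9°. The pump is at crop (714,247), at about x 0.5595, y -0.286. I'll move over it next.

Call:
arm_command([
  [0,1.2,1.4,0,0,0,0],
  [0,2.4,2.8,0,0,0,0],
  [0,2.4,2.8,0,0,0,0],
  [0,2.4,2.8,0,0,0,0],
  [0,2.4,2.8,0,0,0,0],
  [0,2.4,2.8,0,0,0,0],
  [0,2.4,2.8,0,0,0,0],
  [0,2.4,2.8,0,0,0,0],
  [0,2.4,2.8,0,0,0,0],
  [0,1.3,1.6,0,0,0,0],
  [0,0.7,0.8,1,0,0,0],
  [0,0,0,3,0,0,0],
  [0,0,0,3,0,0,0],
  [0,0,0,3,0,0,0],
  [0,0,0,2,0,0,0],
  [0,0,0,1,0,0,0],
  [0,0,0,0,0,0,0],
  [0,0,0,0,0,0,0],
])

```text
time: 8.2
tool_pos: [0.5609, -0.2866, 0.0612]
ee_rot: [3.141, -0.001, -0.047]
wrist_force: [0.4, 0.4, 0.1]
width: 0.0003
```

```bash
python3 - <<'E'
from h import *
s=eyes.snapshot("side");cv2.imwrite("pics/c4.png",cv2.resize(s[140:240,280:420],None,fx=4,fy=4,interpolation=2));o=sensors.get_obs();print(o["tool_pos"],o["wrist_force"])
c=C["side"];X=c["R"]@o["tool_pos"]+c["t"];p=c["mtx"]@X;print((p[:2]/p[2]-[280,140])*4)
E
```

```text
[ 0.56121901 -0.28692049  0.06200263] [ 1.77194903  0.005942   -0.09826752]
[267.3842073  151.91558579]
```

View pics/c4.png

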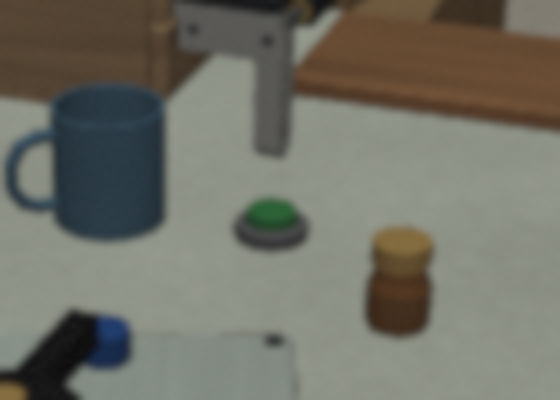

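The finger sits above the button, whose top is at crop (272,208). I'll go down gently and watch the force.

Call:
arm_command([
  [0,0,0,1,0,0,0],
  [0,0,0,1,0,0,0],
  [0,0,0,0.6,0,0,0],
  [0,0,0,0.3,0,0,0],
  [0,0,0,0.2,0,0,0],
  [0,0,0,0,0,0,0],
  [0,0,0,0,0,0,0],
])

```text
time: 8.95
tool_pos: [0.5604, -0.2866, 0.0298]
ee_rot: [3.141, -0.001, -0.047]
wrist_force: [0.7, -0.4, -0.7]
width: 0.0005
```

Call:
arm_command([
  [0,0,0,0.2,0,0,0],
  [0,0,0,0.2,0,0,0],
  [0,0,0,0,0,0,0],
])

```text
time: 9.25
tool_pos: [0.56, -0.2864, 0.0251]
ee_rot: [-3.141, 0.001, -0.047]
wrist_force: [-0.2, 0.7, -1.1]
width: 0.0007
```

Call:
arm_command([
  [0,0,0,0.2,0,0,0],
  [0,0,0,0,0,0,0],
])

```text
time: 9.45
tool_pos: [0.56, -0.2864, 0.0232]
ee_rot: [-3.141, 0.0, -0.047]
wrist_force: [0.5, -0.0, 0.1]
width: 0.0006
```

Call:
arm_command([
  [0,0,0,0.2,0,0,0],
  [0,0,0,0,0,0,0],
])

```text
time: 9.65
tool_pos: [0.5603, -0.2866, 0.0216]
ee_rot: [3.141, -0.0, -0.047]
wrist_force: [-0.7, 0.5, 2.1]
width: 0.0005
```

Call:
arm_command([
  [0,0,0,0.2,0,0,0],
  [0,0,0,0,0,0,0],
])

```text
time: 9.85
tool_pos: [0.5604, -0.2867, 0.0198]
ee_rot: [3.141, -0.001, -0.047]
wrist_force: [-0.4, 0.7, 2.4]
width: 0.0005
```

Call:
arm_command([
  [0,0,0,0.2,0,0,0],
  [0,0,0,0,0,0,0],
])

```text
time: 10.05
tool_pos: [0.5604, -0.2867, 0.0178]
ee_rot: [3.141, -0.001, -0.047]
wrist_force: [-1.0, 1.4, 4.5]
width: 0.0002
```

Call:
arm_command([
  [0,0,0,0.1,0,0,0],
  [0,0,0,0,0,0,0],
])

```text
time: 10.25
tool_pos: [0.5604, -0.2867, 0.0168]
ee_rot: [3.141, -0.001, -0.047]
wrist_force: [-0.7, 1.7, 5.1]
width: 0.0008
```

Spring contact started at z of about 0.022 and the force has risen to about 5 N. I'll continue to the hard stop.

Call:
arm_command([
  [0,0,0,0.1,0,0,0],
  [0,0,0,0,0,0,0],
  [0,0,0,0,0,0,0],
])

```text
time: 10.55
tool_pos: [0.5604, -0.2867, 0.0163]
ee_rot: [3.141, -0.001, -0.047]
wrist_force: [-0.7, 0.9, 6.4]
width: 0.0007
```

Call:
arm_command([
  [0,0,0,0.1,0,0,0],
  [0,0,0,0,0,0,0],
  [0,0,0,0,0,0,0],
])

```text
time: 10.85
tool_pos: [0.5605, -0.2867, 0.0162]
ee_rot: [3.141, -0.001, -0.047]
wrist_force: [-2.8, 2.2, 10.2]
width: 0.0007
```

The button is on its hard stop: z stalled at 0.0162 while the force jumped to 10 N. I'll lift and back off.

Call:
arm_command([
  [0,0,0,-1,0,0,0],
  [0,0,0,-2,0,0,0],
  [0,0,0,-3,0,0,0],
  [0,0,0,-4,0,0,0],
  [0,0,0,-4,0,0,0],
  [0,0,0,-4,0,0,0],
  [0,-2,0,-2,0,0,0],
  [0,-4,0,0,0,0,0],
  [0,-4,0,0,0,0,0],
  [0,-4,0,0,0,0,0],
  [0,-4,0,0,0,0,0],
  [0,-2,0,0,0,0,0],
  [0,0,0,0,0,0,0],
  [0,0,0,0,0,0,0],
])

```text
time: 12.25
tool_pos: [0.3606, -0.2771, 0.2142]
ee_rot: [-3.141, -0.0, -0.048]
wrist_force: [-0.1, 0.1, -0.2]
width: 0.0004
```

```bash
python3 - <<'E'
from h import *
t=eyes.snapshot("top");scene(t);cv2.imwrite("pics/c5.png",t);o=sensors.get_obs();print(o["tool_pos"],o["wrist_force"],o["time"])
s=eyes.snapshot("side");print(blob(s,(50,80,40),(85,255,255),(330,182,365,207))[:2])
E
```

```text
blue [377.3 206. ] 152 [ 0.5933 -0.0707  0.036 ]
yellow [338.5 258.3] 160 [0.4815 0.0122 0.036 ]
red [275.2 241.5] 153 [0.5169 0.1469 0.036 ]
cap [318.9 201.4] 109 [0.5995 0.0536 0.058 ]
pump [477.5 222.2] 208 [ 0.5594 -0.285   0.03  ]
jar [440.4 274.2] 270 [ 0.448  -0.1965  0.06  ]
arm 1555 232 0.1076172615411447 -92.61333467968193 target -92.82333874113638 0.12438868476311286
[ 0.36099052 -0.27706159  0.21409542] [ 0.52472087  0.02643966 -0.1901771 ] 12.3
(array([347.43076923, 193.24615385]), np.int32(65))
```

View pics/c5.png

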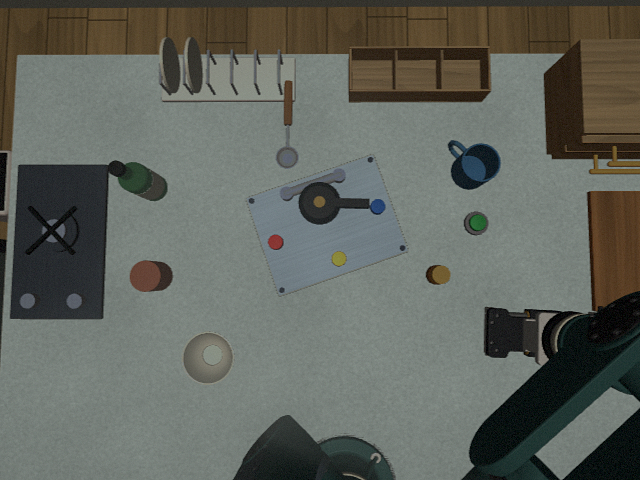

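The arm is at (319,202)→(368,203), pointing at blue (377,206). The button is up at (478,222), everything else is where it was, and the robot is clear.

```bash
python3 -c "
from bench import job
print(job.close_job())"
```

```text
the job is handed in; nothing more can be done
None
```

The water is switched over to the blue tank: the selector arm points at the blue port, and the pump button was pressed fully down and released. The job was handed in at about 12.4 s of the 48 s allowed; the hand-in gives no verdict.

- **Selector arm:** I pushed it about 19° counter-clockwise from its side with the closed fingertips. The last top view puts it at -92.6°, against -92.8° for the blue port, so it is 0.2° off with 6° allowed.
- **Pump button:** I pressed it only after checking that the arm pointed at blue. The finger first felt the spring at about 22 mm height and stopped dead at 16.2 mm, where the force jumped to 10 N. Those two heights match the full 6 mm travel. Both cameras then showed the button back where it started.
- **Other things:** In the last top view the jar measures within 1 mm of where it stood. The mug, tin, bowl, spoon and bottle look unmoved by eye, but I did not measure them. I saw no sign of the handle lifting: its cap measured in the same place, though that top-view check barely shows height.
- **Checks that disagreed:** The two camera methods put the button at different positions: 15 mm high by triangulation, against the 30 mm I assumed for the top view. This shifted its place by about 5 mm. I aimed in between, well within the button, and found its height by touch.

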